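Bolt the earbud case into its lock dock

TASK

Lock the white earbud case away in the dock: lift it by its two narrow ends out of the two-walled stand, set it down upright on the open desk and let go, then take it again by its broad faces and lower it (not drop it) all the way into the dock's bay. Then lift the bolt by its knob so that it clears the bump that holds it open, slide it across above the case and let it drop fully home behind the second bump. Leave the other things on the desk undisturbed.

Things in the scene. Friction and masses are not known exactly. Their poses are not given: they have to be found in the camera images.
- case: White earbud case with rounded corners, standing: 29 mm thick (own x), 60 mm long (own y), 46 mm high (own z), 34 to 62 g; its lid does not open. Origin at the centre of its underside. The broad faces look along own x, the narrow rounded ends along own y. It starts upright in the stand, its y along the stand's y; which end leads is of no account.
- stand: Grey U-shaped stand, fixed: floor plate 47 (own x) x 56 (own y) mm, 5 mm thick, and two upright walls 6 mm thick along its y, inner faces at x = +/-17.5 mm, tops 58 mm above the desk, higher than the case. Open above and at both y ends, where the case stands out 2 mm. No room for fingers between case and walls. Origin: centre of its underside.
- dock: Aluminium lock dock, fixed: base plate 76 (own x) x 230 (own y) x 5 mm, origin at the centre of its underside. The -y half is the bay (bay). On the +y half a raised grey track, 22 mm wide, top 38 mm above the desk, on which the bolt slides along y. Two bumps 8 mm high, 8 mm wide lie across it, centred at y = +80.5 mm (holds the bolt open) and +28.5 mm (holds it home).
- bay (a point): Centre of the bay's floor, 5 mm above the desk, at dock (0, -62.5, 5) mm; axes as the dock's. The case stands here with its y along the dock's y. End walls at y = +/-33 mm from here, 8 mm thick, 50 mm wide in x, tops 74 mm above the desk, slotted for the bar: no room for fingers at the ends. Along the broad faces only lips, inner faces x = +/-17.5 mm, 4 mm thick, tops 10 mm above the desk.
- bolt_knob (a point): Grip point on the axis of the bolt's upright black knob, 93 mm above the desk when down. The knob is a 16 mm round post from 66 to 106 mm above the desk, its top 8 mm a 19 mm head. Under it a 12 mm square foot rides on the track; a 10 mm wide bar, 56 to 66 mm above the desk, reaches 114 mm from the knob to dock -y. Knob at dock y = +94.5 mm when open, +14.5 mm when home.
- bolt (a joint): Slide of the bolt in m: 0 = fully open (clear of the bay), grows towards the dock's -y, 0.080 = end stop at home, bar above the case. About 0.6 N friction. While the bolt is down the bumps block it: it rests at 0 to 0.004 (open), 0.020 to 0.056 (between the bumps) or 0.076 to 0.080 (home).
- bolt_lift (a joint): Lift of the bolt in m: 0 = down on the track, 0.016 = upper stop. Above 0.009 it passes the bumps. Weight and a spring press it down with 2.4 to 3.1 N; let go over the home pocket it drops by itself.
- sticky_pad: Bystander: yellow pad of sticky notes, 70 x 70 x 22 mm. Origin at the centre of its underside. Leave it where it is.
- tape_roll: Bystander: black roll of tape, 58 mm across, 19 mm high. Origin at the centre of its underside. Leave it where it is.
- desk_mouse: Bystander: red computer mouse, 125 x 59 x 46 mm. Origin at the centre of its underside. Leave it where it is.

How it is judged (in metres and radians):
On the way, in this order (a step that is already met when the one before it is completed fails the run):
1. the case stands upright on the desk, let go (height (world z) of case below 0.0035 m and angle between case's own z axis and vertical below 0.1 rad and contact force between case and the fingers below 0.05 N and linear speed of case below 0.02 m/s), for 0.2 s.
2. the case, still held, is lowered to within 8 mm of the bay's floor (z of case in the frame of bay between -0.003 and 0.008 m and horizontal distance between case and bay below 0.009 m and contact force between case and the fingers above 0.5 N), for 0.04 s.
3. the case stands let go in the bay, the bolt still open (x of case in the frame of bay between -0.006 and 0.006 m and y of case in the frame of bay between -0.006 and 0.006 m and z of case in the frame of bay between -0.003 and 0.003 m and angle between case's own z axis and vertical below 0.1 rad and angle between the y axis of case and the y axis of dock, either way round below 0.2 rad and contact force between case and the fingers below 0.05 N and linear speed of case below 0.02 m/s and value of joint bolt below 0.006 m), for 0.2 s.
4. the bolt has been lifted past its first bump and is under way (value of joint bolt between 0.02 and 0.07 m), for 0.02 s.
At the end, for the whole second after the job is handed in: The case stands upright and at rest in the bay (within 6 mm of its centre, 3 mm of its floor and 0.2 rad of the dock's y) and the bolt is home: slid at least 74 mm and dropped to within 3 mm of the track; everything is let go (x of case in the frame of bay between -0.006 and 0.006 m and y of case in the frame of bay between -0.006 and 0.006 m and z of case in the frame of bay between -0.003 and 0.003 m and angle between case's own z axis and vertical below 0.1 rad and angle between the y axis of case and the y axis of dock, either way round below 0.2 rad and contact force between case and the fingers below 0.05 N and linear speed of case below 0.02 m/s and value of joint bolt above 0.074 m and value of joint bolt_lift below 0.003 m); the robot touches nothing.
It fails at once if the sticky_pad is moved more than 25 mm (distance of sticky_pad from where it was at the start of the episode above 0.025 m).
It fails at once if the tape_roll is moved more than 25 mm (distance of tape_roll from where it was at the start of the episode above 0.025 m).
It fails at once if the desk_mouse is moved more than 25 mm (distance of desk_mouse from where it was at the start of the episode above 0.025 m).
It also fails if it takes over 67 s, if anything falls off the work surface, if the arm or the gripper's body presses on something with over 40 N, if the wrist force passes 120 N, or if a joint passes its speed limit or range.

ROBOT

A 6-joint arm with a two-finger parallel gripper is mounted at the origin on a cart in front of the work surface, level with it; the furniture and walls round the work are solid. World frame = base frame: x ahead of the robot, y to its left, z up, the work surface at z = 0. Lengths are in mm, angles in rad, forces in N, time in s.
With the tool pointing down it reaches from about 350 to 775 mm from the base axis. Payload 7.3 kg.
Tool frame: the origin (TCP) lies at the very end of the fingers, on their centre line; the grasp point (between the pads) lies 19 mm behind it (bot.grip_point_offset is the distance from the TCP to the grasp point, in mm); z points along the fingers, y is the line along which they close (so a half turn about z gives the same grasp; the last joint's range is limited). The gripper opens to 92 mm and grips with 3 to 60 N. Pads are 19 mm wide; open, the fingers measure 130 mm over their backs; the gripper's body (75 mm by 190 mm) begins 47 mm behind the grasp point.
Start: joints at [0.958, 0.342, 1.524, -0, 1.275, -0.146], TCP at [236.256, 468.858, 226.741] pointing down, gripper open.
Joint ranges: [-2.53, 2.53], [-0.77, 2.02], [0.04, 2.7], [-1, 4.14], [0.28, 2.66], [-3.11, 3.11]. Speed limits (rad/s): [2.57, 2.57, 3.14, 3.14, 3.14, 3.14].

INTERFACE

Orientations are given as [roll, pitch, yaw] about the fixed x, y, z axes, in that order (R = Rz(yaw) Ry(pitch) Rx(roll)).
In Python, from plant import bot gives the robot as it stands. The module is installed in compiled form; this text tells all that it offers.
- The arm moves only by the shell command python3 -m jog 'ROWS' [OPENING]. ROWS is JSON, a list of rows, each a list of 6 numbers: the shift along the tool's x, y, z in mm, then the turn, a rotation vector about the tool's x, y, z in rad. In form: [[dx, dy, dz, rx, ry, rz], ...]. A call has 1 to 12 rows; each row shifts and turns the commanded pose from where the row before left it, along the tool's axes as they then stand; what a row does not reach is not made up. A row lasts 1/10 s, in which the tool goes at most 50 mm and 8.59 degrees, less where a joint would pass 70% of its speed; a pose out of reach is approached as far as the arm can. A call with a gripper value outside its range is refused whole. OPENING is the opening in per cent of the stroke, from 0 (shut) to 100 (fully open), set as the call begins (- or left out, the last holds). The fingers move at their own pace and stop on an object; the grip force is fixed at half the most. Time passes only in rows, so rows that do not move let the fingers close. It gives the time, the measured TCP pose, the force, the opening and the grip force at its end, in the units of the state.
- bot.get_obs(): the state, without advancing time (a new reading comes with each control period).
- bot.capture(name): name is "scene" or "top" or "wrist"; returns the picture (420x560x3 uint8, red, green, blue); there is no depth.
- bot.camera_model(name): a dict with "fx", "fy", "cx", "cy" (pixels), "position" and "orientation" of the camera in the world; the wrist camera has in their place "T_tool_cam" (4x4, takes a point from camera to tool coordinates, whose origin is the TCP and whose axes are the flange's). Camera axes: x right, y down, z forward; pixel columns grow to the right and rows downward; lengths in mm; the calibration is good to about 2 mm. The wrist camera is an equidistant fisheye: a pixel r from the principal point sees the ray r / f radians off the axis. A picture is of the moment at which its call begins: read the wrist's pose just before it. camera_model takes no time and is no camera call.
- bot.close_job(): hands the job in; it is judged then, once.
Trained networks look in the newest picture that a camera, given by its name, has taken for a name from the list of things; names that differ only in an ending like _2 or _b are one class to them, and where a whole thing is asked for, a point or a joint stands for the part that bears it (a point fixed in the world has none). Each returns a list of dicts, best first, with "p" (0 to 1); they miss things now and then, are a little off and sometimes report something else, mostly with a low value. They report only what shows in the picture. A call takes as long as a camera call.
- bot.outline_of(target, camera): "mask" (420x560 bool, what is visible of it) and "pixel" ([column, row] in pixels, amid what is visible of it).
The state is a dict: "time": time; "joint_positions": joint angles; "dq": joint speeds; "tau": joint torques, N m; "tool_pos": TCP position; "tcp_rot": TCP orientation; "contact_force": force on the tool from outside, world axes, zero at the start; "moment": the same for the moment, N m; "grip_width": finger opening in mm; "finger_force": force on a finger pad.
Only numpy, scipy, OpenCV 4.12 (cv2) and the standard library are available. Lean on these libraries where they do the work, as an engineer would, in place of code of your own. Each camera call takes 0.05 s, during which the arm holds its last target. There are 200 camera calls.

## Working session

There is one attempt and no reset: what is moved stays moved. The work goes in short steps, Python scripts to look and compute and a shell command to move; the robot and the scene stay as the last step left them, time stands still between calls to the robot, and variables do not carry over. Pictures are saved under pics/ and viewed, at most 10 in all, crops included, and the job is handed in when it is done.

```bash
mkdir -p pics
python3 - <<'E'
from plant import bot
import cv2,numpy as np
for c in ["scene","top"]:
    im=bot.capture(c); cv2.imwrite(f"pics/{c}0.png",im[:,:,::-1])
    m=bot.camera_model(c); print(c,m)
    for t in ["case","stand","dock","bolt_knob","sticky_pad","tape_roll","desk_mouse"]:
        r=bot.outline_of(t,c)
        for d in r[:2]:
            k=d["mask"].astype(np.uint8); print(t,round(d["p"],2),np.round(d["pixel"]),k.sum(), np.round(cv2.minAreaRect(cv2.findNonZero(k))[0:2],1).tolist(),round(cv2.minAreaRect(cv2.findNonZero(k))[2],1))
print(bot.camera_model("wrist")); print(bot.get_obs())
E
```

```text
scene {'fx': 434.1182736173659, 'fy': 434.1182736173659, 'cx': 284.0955513300812, 'cy': 210.57092431611727, 'position': array([-175.32679256, -581.68031152,  832.22453731]), 'orientation': array([-2.26406834e+00, -1.36088300e-03, -9.74995771e-01])}
case 0.53 [193. 192.] 177 [[195.2, 192.1], [22.6, 8.6]] 78.7
stand 0.65 [202. 196.] 141 [[195.6, 192.7], [23.3, 16.5]] 79.7
dock 0.96 [330. 264.] 2614 [[329.0, 263.5], [97.1, 38.9]] 38.7
bolt_knob 0.57 [309. 238.] 301 [[313.1, 242.7], [47.5, 16.2]] 49.8
sticky_pad 0.84 [286. 200.] 436 [[285.6, 200.4], [27.0, 20.6]] 39.8
tape_roll 0.74 [332. 223.] 296 [[330.5, 223.5], [17.0, 19.0]] 90.0
desk_mouse 0.79 [421. 312.] 990 [[421.6, 311.3], [27.4, 42.4]] 14.0
top {'fx': 382.22167176925916, 'fy': 382.22167176925916, 'cx': 274.74968928652794, 'cy': 212.69019237471733, 'position': array([ 524.90285929,  -83.42423571, 1095.999935  ]), 'orientation': array([-3.10179823, -0.02293251, -1.57361679])}
case 0.7 [153. 223.] 232 [[151.2, 222.7], [24.4, 11.0]] 36.0
stand 0.78 [152. 218.] 209 [[151.4, 221.7], [23.1, 20.8]] 39.3
dock 0.6 [326. 233.] 2191 [[324.
[... 900 characters left out ...]
.8, 'joint_positions': array([ 9.57996986e-01,  3.41961003e-01,  1.52414194e+00,  1.33015589e-05,
        1.27541688e+00, -1.46028735e-01]), 'dq': array([-4.62634964e-04, -1.12722258e-03,  1.49410722e-03,  4.93854816e-04,
        1.04303642e-03, -4.45873831e-05]), 'tau': array([ 3.34479355e-04, -4.31083488e+01, -2.44474572e+01,  7.19062658e-02,
        4.82000364e-02,  1.37469786e-05]), 'tool_pos': array([236.23917944, 468.83922112, 226.74609642]), 'tcp_rot': array([ 3.14151875e+00, -1.99354155e-06,  2.67481818e+00]), 'contact_force': array([-0.04682279,  0.17684465, -0.86533622]), 'moment': array([-0.0482391 , -0.01525504, -0.02127626]), 'finger_force': 0.0, 'grip_width': 91.90671252274939}
```

```bash
cat > h.py <<'E'
from plant import bot
import numpy as np,cv2
from scipy.spatial.transform import Rotation as R
def ray(c,px,pose=None):
    m=bot.camera_model(c); u=(px[0]-m["cx"])/m["fx"]; v=(px[1]-m["cy"])/m["fy"]
    if c=="wrist":
        r=np.hypot(u,v); d=np.array([u/r*np.sin(r),v/r*np.sin(r),np.cos(r)])
        T=m["T_tool_cam"]; p,rot=pose; Rt=R.from_euler("xyz",rot).as_matrix()
        return p+Rt@T[:3,3],Rt@T[:3,:3]@d
    return m["position"],R.from_euler("xyz",m["orientation"]).as_matrix()@np.array([u,v,1])
def at(c,px,z,pose=None):
    o,d=ray(c,px,pose); return o+d*(z-o[2])/d[2]
def proj(c,P,pose=None):
    m=bot.camera_model(c)
    if c=="wrist":
        T=m["T_tool_cam"]; p,rot=pose; Rt=R.from_euler("xyz",rot).as_matrix()
        q=T[:3,:3].T@(Rt.T@(np.asarray(P)-p)-T[:3,3]); s=np.hypot(q[0],q[1]); th=np.arctan2(s,q[2])
        return np.array([m["cx"]+m["fx"]*th*q[0]/s,m["cy"]+m["fy"]*th*q[1]/s])
    q=R.from_euler("xyz",m["orientation"]).as_matrix().T@(np.asarray(P)-m["position"])
    return np.array([m["cx"]+m["fx"]*q[0]/q[2],m["cy"]+m["fy"]*q[1]/q[2]])
E
python3 - <<'E'
from h import *
im=cv2.imread("pics/top0.png")[140:290,110:310+140]
cv2.imwrite("pics/topz.png",cv2.resize(im,(0,0),fx=2.35,fy=2.35,interpolation=cv2.INTER_CUBIC))
for n,c,p,z in [("case","top",(151.2,222.7),46),("case","scene",(195,192),46),("knob?","top",(310,229),66),("dock","top",(325,232),5),("dock","scene",(330,264),30),("mouse","top",(409,229),23),("pad","top",(237,170),22),("tape","top",(295,176),19)]: print(n,c,at(c,p,z).round())
E
```

```text
case top [540. 229.  46.]
case scene [531. 217.  46.]
knob? top [ 522. -202.   66.]
dock top [ 513. -252.    5.]
dock scene [ 515. -255.   30.]
mouse top [ 521. -488.   23.]
pad top [688.  -2.  22.]
tape top [ 672. -166.   19.]
```

View pics/topz.png

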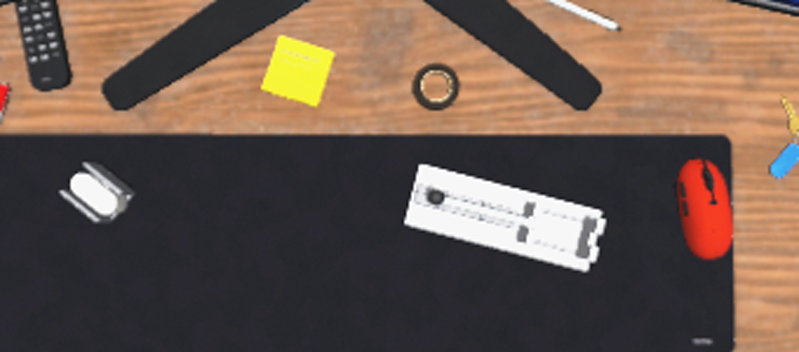

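The top view shows the case at (150,222) with its long axis about 36° down to the right. The dock's knob is at (295,223), with the bay to its right. The bystanders are clear of the work.

```bash
python3 -m jog '[[-38,-8,7,0,0,0],[-38,-8,7,0,0,0],[-38,-8,7,0,0,0],[-38,-8,7,0,0,0],[-38,-8,7,0,0,0],[-38,-8,7,0,0,0],[-38,-8,7,0,0,0],[-38,-8,7,0,0,0],[-38,-8,7,0,0,0],[-37,-8,7,0,0,0],[0,0,0,0,0,0.09],[0,0,0,0,0,0.08]]' 100
python3 - <<'E'
from h import *
o=bot.get_obs(); pose=(o["tool_pos"],o["tcp_rot"]); print(pose)
im=bot.capture("wrist"); cv2.imwrite("pics/w1.png",im[:,:,::-1])
for t in ["case","stand"]:
    for d in bot.outline_of(t,"wrist")[:1]:
        cs,_=cv2.findContours(d["mask"].astype(np.uint8),0,2); c=max(cs,key=cv2.contourArea)
        print(t,d["p"],d["pixel"],len(c))
        for z in (51,58,28):
            P=np.array([at("wrist",q[0],z,pose)[:2] for q in c]).astype(np.float32); print(z,cv2.minAreaRect(P))
E
```

```text
time: 2.0
tool_pos: [539.5, 225.6, 156.0]
tcp_rot: [-3.141, -0.001, 2.499]
contact_force: [-0.7, 0.8, 0.5]
grip_width: 91.7
finger_force: 0.0
(array([539.49480892, 225.61177576, 156.04729894]), array([-3.14097537e+00, -5.85980230e-04,  2.49894263e+00]))
```

View pics/w1.png

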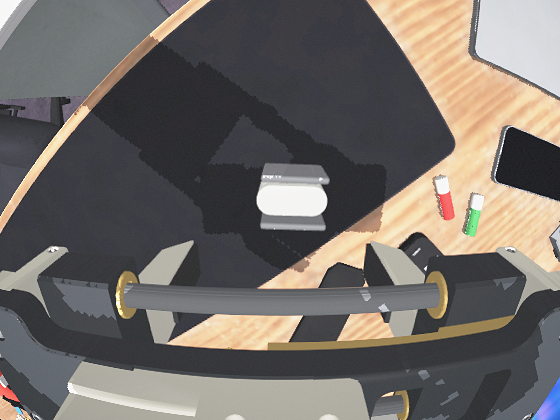

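The wrist view shows the case's white top at about (292,199), spanning columns 257 to 328 between the two grey walls. It is nearly aligned with the fingers. The networks missed it here, so I'll segment the white area.

Run:
```python
from h import *
o=bot.get_obs(); pose=(o["tool_pos"],o["tcp_rot"])
im=cv2.imread("pics/w1.png"); 
for th in (195,215):
    k=(im.min(2)>th).astype(np.uint8); k[:,:240]=0;k[:,345:]=0;k[:165]=0;k[235:]=0
    k=cv2.morphologyEx(k,cv2.MORPH_OPEN,np.ones((7,7)))
    cs,_=cv2.findContours(k,0,2); c=max(cs,key=cv2.contourArea); print(th,cv2.boundingRect(c))
    for z in (51,45):
        P=np.array([at("wrist",q[0],z,pose)[:2] for q in c]).astype(np.float32); r=cv2.minAreaRect(P)
        d=np.array(r[0])-pose[0][:2]; Rt=R.from_euler("xyz",pose[1]).as_matrix()
        print(z,r,"tool shift",(Rt.T@np.r_[d,0]).round(1), "toolyaw y deg",np.degrees(np.arctan2(Rt[1,1],Rt[0,1])))
# bay/dock from top
for p,z in [((295,223.4),106)]: print("knob",at("top",p,z))
```

```text
195 (257, 183, 70, 33)
51 ((540.0595703125, 234.49485778808594), (58.72406768798828, 27.950265884399414), 51.56904220581055) tool shift [3.5 7.  0. ] toolyaw y deg 53.59886786070871
45 ((541.6276245117188, 233.59095764160156), (60.06789779663086, 28.58993911743164), 51.568946838378906) tool shift [1.7 7.2 0. ] toolyaw y deg 53.59886786070871
215 (257, 185, 70, 31)
51 ((540.5657348632812, 234.05221557617188), (58.620140075683594, 26.08112144470215), 51.95864486694336) tool shift [2.9 6.9 0. ] toolyaw y deg 53.59886786070871
45 ((542.1453857421875, 233.13818359375), (59.961612701416016, 26.67799186706543), 51.95864486694336) tool shift [1.1 7.1 0. ] toolyaw y deg 53.59886786070871
knob [ 536.37246885 -158.68923169  106.        ]
```

```bash
python3 -m jog '[[2.5,7,0,0,0,0.03],[0,0,30,0,0,0],[0,0,35,0,0,0],[0,0,35,0,0,0],[0,0,25,0,0,0],[0,0,13,0,0,0],[0,0,6,0,0,0],[0,0,0,0,0,0]]' 100
python3 -m jog '[[0,0,0,0,0,0],[0,0,0,0,0,0],[0,0,0,0,0,0],[0,0,0,0,0,0],[0,0,0,0,0,0],[0,0,0,0,0,0]]' 50
```

```text
time: 2.95
tool_pos: [541.0, 234.2, 12.8]
tcp_rot: [3.141, 0.0, 2.476]
contact_force: [1.0, -0.1, 0.7]
grip_width: 91.8
finger_force: 0.0
time: 3.55
tool_pos: [541.2, 234.1, 13.2]
tcp_rot: [3.141, 0.0, 2.475]
contact_force: [-1.1, -0.3, 3.9]
grip_width: 59.0
finger_force: 30.0
```

```bash
python3 -m jog '[[0,0,-10,0,0,0],[0,0,-25,0,0,0],[0,0,-25,0,0,0],[0,0,-15,0,0,0],[-14,-28,0,0,0,0],[-14,-28,0,0,0,0],[-14,-28,0,0,0,0],[-14,-28,0,0,0,0],[-14,-28,0,0,0,0],[-14,-28,0,0,0,0],[0,0,0,0,0,-0.13],[0,0,0,0,0,-0.14]]'
python3 -m jog '[[0,0,10,0,0,-0.14],[0,0,30,0,0,0],[0,0,20,0,0,0],[0,0,10,0,0,0],[0,0,6,0,0,0],[0,0,3,0,0,0],[0,0,0,0,0,0]]'
python3 - <<'E'
from h import *
print(bot.get_obs()["joint_positions"])
im=bot.capture("top")[140:290,110:450,::-1]
cv2.imwrite("pics/t2.png",cv2.resize(im,(0,0),fx=2.35,fy=2.35,interpolation=cv2.INTER_CUBIC))
E
```

```text
time: 4.75
tool_pos: [502.9, 48.9, 88.3]
tcp_rot: [3.141, 0.0, 2.748]
contact_force: [-0.6, 0.9, -0.4]
grip_width: 59.1
finger_force: 30.0
time: 5.45
tool_pos: [503.3, 50.0, 9.1]
tcp_rot: [3.141, 0.001, 2.885]
contact_force: [-0.4, -0.5, -0.2]
grip_width: 59.1
finger_force: 30.0
[-5.26565917e-02  5.93890061e-01  1.82400421e+00  1.31952271e-04
  7.23004943e-01 -1.36676602e+00]
```

View pics/t2.png

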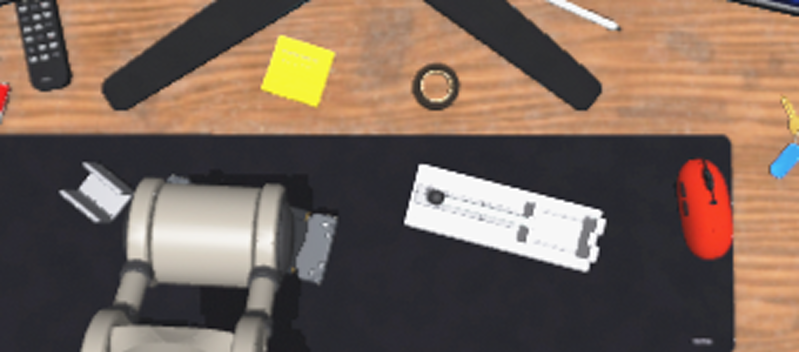

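The stand is empty, its walls are undisturbed, and the case is held just above the desk. Next I'll lower the last millimetre and release.

```bash
python3 -m jog '[[0,0,0.9,0,0,0],[0,0,0,0,0,0]]'
python3 -m jog '[[0,0,0,0,0,0],[0,0,0,0,0,0],[0,0,0,0,0,0],[0,0,0,0,0,0],[0,0,0,0,0,0],[0,0,0,0,0,0]]' 100
python3 -m jog '[[0,0,-15,0,0,0],[0,0,-30,0,0,0],[0,0,-40,0,0,0],[0,0,-40,0,0,0],[0,0,-25,0,0,0.15],[0,0,0,0,0,0.15],[0,0,0,0,0,0.15],[0,0,0,0,0,0.15],[0,0,0,0,0,0.15],[0,0,0,0,0,0.15],[0,0,0,0,0,0.15],[0,0,0,0,0,0.15]]'
python3 -m jog '[[0,0,0,0,0,0.15],[0,0,0,0,0,0.15],[0,0,0,0,0,0.07],[0,0,0,0,0,0]]'
python3 - <<'E'
from h import *
o=bot.get_obs(); print(o["tool_pos"],o["tcp_rot"])
im=bot.capture("wrist"); cv2.imwrite("pics/w3.png",im[:,:,::-1])
E
```

```text
time: 5.7
tool_pos: [503.3, 50.0, 8.3]
tcp_rot: [3.141, 0.001, 2.885]
contact_force: [-0.6, 1.1, -0.9]
grip_width: 59.3
finger_force: 30.0
time: 6.3
tool_pos: [503.0, 50.0, 7.8]
tcp_rot: [3.142, -0.0, 2.885]
contact_force: [0.3, -0.0, -0.1]
grip_width: 91.8
finger_force: 0.0
time: 7.5
tool_pos: [502.8, 50.0, 157.7]
tcp_rot: [-3.141, -0.0, 1.679]
contact_force: [0.7, 0.4, -0.0]
grip_width: 91.8
finger_force: 0.0
time: 7.9
tool_pos: [502.8, 50.0, 157.8]
tcp_rot: [-3.141, -0.0, 1.314]
contact_force: [-0.2, -0.5, 0.5]
grip_width: 92.1
finger_force: 0.0
[502.84369566  49.99254566 157.76698844] [-3.14141754e+00 -1.76024929e-05  1.31427446e+00]
```

View pics/w3.png

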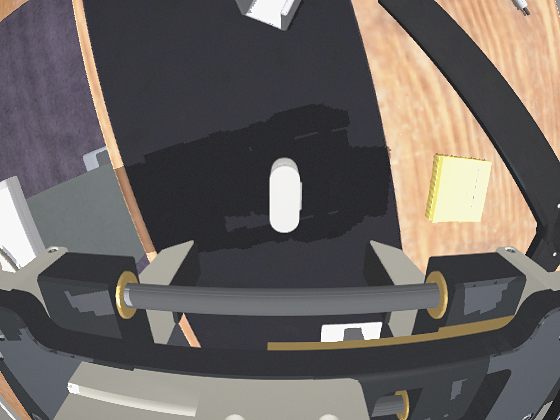

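The case stands upright at (285,195) on the desk, aligned with the tool. I'll move over the dock empty-handed to measure it.

```bash
python3 -m jog '[[-34,8.6,-4,0,0,0],[-34,8.6,-4,0,0,0],[-34,8.6,-4,0,0,0],[-34,8.6,-4,0,0,0],[-34,8.6,-4,0,0,0],[-34,8.6,-4,0,0,0],[-34,8.6,-4,0,0,0],[-34,8.6,-4,0,0,0],[-34,8.6,-4,0,0,0],[-34,8.6,-4,0,0,0],[0,0,0,0,0,0]]'
python3 - <<'E'
from h import *
o=bot.get_obs(); np.save("p4.npy",np.r_[o["tool_pos"],o["tcp_rot"]]); print(o["tool_pos"],o["tcp_rot"])
im=bot.capture("wrist"); cv2.imwrite("pics/w4.png",im[:,:,::-1])
cv2.imwrite("pics/w4z.png",cv2.resize(im[40:260,180:400,::-1],(594,594),interpolation=cv2.INTER_CUBIC))
for t in ("dock","bolt_knob"):
    for d in bot.outline_of(t,"wrist")[:1]: print(t,d["p"],d["pixel"],cv2.minAreaRect(cv2.findNonZero(d["mask"].astype(np.uint8))))
E
```

```text
time: 9.05
tool_pos: [499.7, -304.9, 197.9]
tcp_rot: [3.14, 0.002, 1.313]
contact_force: [-0.3, 1.1, -0.1]
grip_width: 91.8
finger_force: 0.0
[ 499.74091228 -304.94293939  197.94666281] [3.14013262e+00 1.85029683e-03 1.31300194e+00]
dock 0.66 [281.9, 123.9] ((280.5, 124.0), (234.0, 73.0), 90.0)
bolt_knob 0.77 [284.2, 68.3] ((280.5, 80.5), (147.0, 23.0), 90.0)
```

View pics/w4z.png

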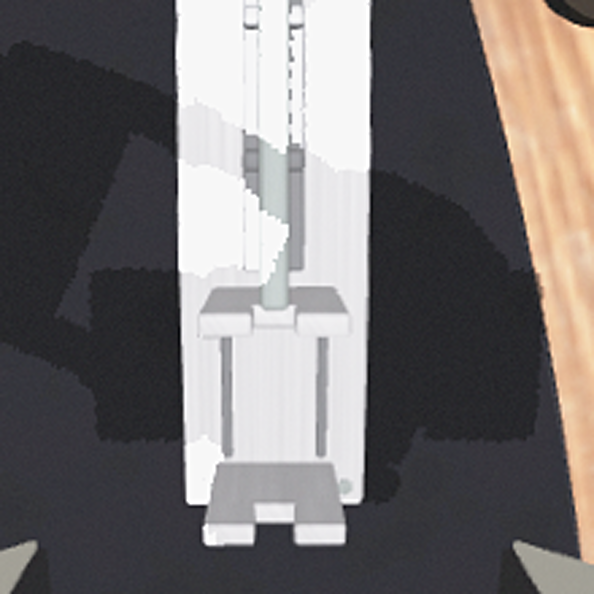

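The zoomed view shows the bay. The inner edge of the +y wall's top is at zoom row 333, cols 199–350. The inner edge of the −y wall's top is at row 525, cols 204–346. The lips and base plate edges are also visible.

Run:
```python
from h import *
a=np.load("p4.npy"); pose=(a[:3],a[3:])
W=lambda x,y,z: at("wrist",(180+x/2.7-.3,40+y/2.7-.3),z,pose)[:2]
D={}
for n,x,y,z in [("U_in_L",199,334,74),("U_in_R",350,334,74),("L_in_L",204,525,74),("L_in_R",346,525,74),("L_out_L",204,545,74),("L_out_R",346,545,74),
 ("base_bl",186,503,5),("base_br",362,503,5),("base_tl",177,100,5),("base_tr",371,100,5)]:
    D[n]=W(x,y,z); print(n,D[n].round(1))
m=lambda *k: np.mean([D[q] for q in k],0)
u,l=m("U_in_L","U_in_R"),m("L_in_L","L_in_R"); print("bay from tops",(u+l)/2,"sep",np.linalg.norm(u-l),"width",np.linalg.norm(D["U_in_L"]-D["U_in_R"]),np.linalg.norm(D["L_in_L"]-D["L_in_R"]))
b,t=m("base_bl","base_br"),m("base_tl","base_tr"); d=(t-b)/np.linalg.norm(t-b)
print("base dir deg",np.degrees(np.arctan2(d[1],d[0])),"w",np.linalg.norm(D["base_bl"]-D["base_br"]),np.linalg.norm(D["base_tl"]-D["base_tr"]),"bay from base",b+d*52.5)
d2=(u-l);print("dir tops",np.degrees(np.arctan2(d2[1],d2[0])))
im=cv2.imread("pics/w3.png"); pose=(np.array([502.84,49.99,157.77]),np.array([-3.1414,0,1.3143]))
k=(im.min(2)>150).astype(np.uint8); k[:,:250]=0;k[:,320:]=0;k[:140]=0;k[245:]=0
c=max(cv2.findContours(k,0,2)[0],key=cv2.contourArea);P=np.array([at("wrist",q[0],44,pose)[:2] for q in c]).astype(np.float32); print("case",cv2.minAreaRect(P))
```

```text
U_in_L [ 482.3 -270.5]
U_in_R [ 529.7 -283. ]
L_in_L [ 465.3 -335.2]
L_in_R [ 512.9 -347.8]
L_out_L [ 463.2 -342.5]
L_out_R [ 511.2 -355.2]
base_bl [ 447.7 -350.1]
base_br [ 520.6 -369.4]
base_tl [ 490.2 -188.1]
base_tr [ 563.5 -207.4]
bay from tops [ 497.58777153 -309.13769375] sep 66.90666219404336 width 49.00744540729666 49.240832633045756
base dir deg 75.22216818706666 w 75.41998215049786 75.80620787856012 bay from base [ 497.50062029 -308.95731292]
dir tops 75.37860351994377
case ((505.583251953125, 51.36193084716797), (66.86001586914062, 26.948766708374023), 74.72228240966797)
```

The bay measures 66.9 mm between walls and 49 mm wide, which agrees with the given sizes. Its centre is (497.6, −309.1) at 75.3°, which the tool already matches. Back to the case for the broad-face grasp.

```bash
python3 -m jog '[[34.4,-8.7,4,0,0,0],[34.4,-8.7,4,0,0,0],[34.4,-8.7,4,0,0,0],[34.4,-8.7,4,0,0,0],[34.4,-8.7,4,0,0,0],[34.4,-8.7,4,0,0,0],[34.4,-8.7,4,0,0,0],[34.4,-8.7,4,0,0,0],[34.4,-8.7,4,0,0,0],[34.4,-8.7,4,0,0,0],[0,0,0,0,0,0]]'
python3 -m jog '[[0,0,30,0,0,0],[0,0,40,0,0,0],[0,0,35,0,0,0],[0,0,25,0,0,0],[0,0,10,0,0,0],[0,0,5,0,0,0],[0,0,0,0,0,0]]'
```

```text
time: 10.3
tool_pos: [501.4, 58.9, 157.4]
tcp_rot: [-3.14, -0.001, 1.322]
contact_force: [0.1, -0.4, -0.5]
grip_width: 91.6
finger_force: 0.0
time: 11.0
tool_pos: [503.2, 54.2, 13.2]
tcp_rot: [3.141, -0.0, 1.315]
contact_force: [0.0, -0.6, 0.3]
grip_width: 91.9
finger_force: 0.0
```

```bash
python3 -m jog '[[-4.1,0,0,0,0,0],[0,0,0,0,0,0],[0,0,0,0,0,0]]'
python3 -m jog '[[0,0,0,0,0,0],[0,0,0,0,0,0],[0,0,0,0,0,0],[0,0,0,0,0,0],[0,0,0,0,0,0],[0,0,0,0,0,0],[0,0,0,0,0,0],[0,0,0,0,0,0]]' 20
python3 -m jog '[[0,0,-10,0,0,0],[0,0,-25,0,0,0],[0,0,-35,0,0,0],[0,0,-30,0,0,0],[0,0,0,0,0,0]]'
```

```text
time: 11.3
tool_pos: [502.5, 50.0, 13.7]
tcp_rot: [3.14, -0.0, 1.314]
contact_force: [0.2, 0.6, -0.2]
grip_width: 91.6
finger_force: 0.0
time: 12.1
tool_pos: [502.0, 50.2, 12.8]
tcp_rot: [-3.142, -0.0, 1.315]
contact_force: [0.3, 0.7, 0.2]
grip_width: 32.6
finger_force: 0.0
time: 12.6
tool_pos: [504.6, 50.1, 117.4]
tcp_rot: [3.133, -0.002, 1.315]
contact_force: [0.4, -0.4, -0.6]
grip_width: 25.7
finger_force: 30.0
```

Run:
```python
from h import *
o=bot.get_obs(); print(o["tool_pos"],o["grip_width"],o["finger_force"])
im=bot.capture("wrist")[90:390,140:440,::-1]; s=bot.capture("scene")
m=bot.camera_model("scene"); c=proj("scene",[504,50,90]).astype(int); print(c)
s=s[c[1]-50:c[1]+50,c[0]-50:c[0]+50,::-1]
cv2.imwrite("pics/w5.png",np.hstack([cv2.resize(im,(400,400)),cv2.resize(s,(400,400),interpolation=cv2.INTER_CUBIC)]))
```

```text
[504.57423605  50.1234674  117.40495904] 25.71905516915354 29.994487339718034
[231 205]
```

View pics/w5.png

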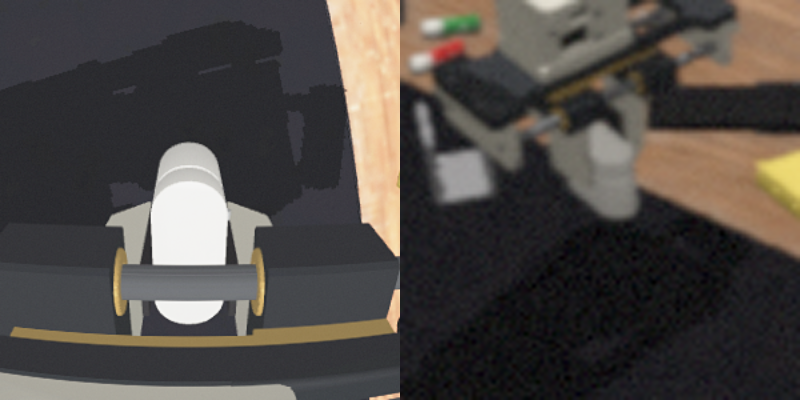

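Run:
```python
from h import *
o=bot.get_obs(); d=np.array([.255,.967,0]); e=np.array([.967,-.255,0]); pose=(o["tool_pos"],o["tcp_rot"]); print(o["tool_pos"],o["tcp_rot"],o["grip_width"])
for zb in (75,85,95,105):
    b=np.r_[o["tool_pos"][:2],zb]
    print(zb,"scene bottom -y end, +y end, top -y,top +y",[((proj("scene",b+s*30*d+[0,0,h])-[181,155])*4+[400,0]).round(0).tolist() for h in (0,46) for s in (-1,1)])
    print("  wrist",[((proj("wrist",b+s*d+[0,0,h],pose)-[140,90])*4/3).round(0).tolist() for h,s in ((0,30),(46,30),(46,-30))])
```

```text
[502.22561442  50.17838973 113.75749903] [ 3.13971371e+00 -4.79704449e-04  1.31480369e+00] 25.56376730482775
75 scene bottom -y end, +y end, top -y,top +y [[628.0, 240.0], [577.0, 198.0], [624.0, 186.0], [571.0, 145.0]]
  wrist [[191.0, 128.0], [193.0, 160.0], [192.0, 295.0]]
85 scene bottom -y end, +y end, top -y,top +y [[627.0, 228.0], [576.0, 186.0], [623.0, 174.0], [570.0, 133.0]]
  wrist [[192.0, 134.0], [193.0, 169.0], [192.0, 310.0]]
95 scene bottom -y end, +y end, top -y,top +y [[626.0, 217.0], [574.0, 175.0], [622.0, 162.0], [568.0, 121.0]]
  wrist [[192.0, 140.0], [193.0, 180.0], [192.0, 325.0]]
105 scene bottom -y end, +y end, top -y,top +y [[625.0, 205.0], [573.0, 163.0], [620.0, 150.0], [567.0, 109.0]]
  wrist [[192.0, 147.0], [194.0, 192.0], [192.0, 343.0]]
```

The case is held level, but about 5 mm too high: its bottom is roughly 18 mm below the TCP because the fingers hadn't finished closing before the lift. I'll set it back down and grip it properly.

```bash
python3 -m jog '[[0,0,35,0,0,0],[0,0,30,0,0,0],[0,0,20,0,0,0],[0,0,6,0,0,0],[0,0,1.5,0,0,0],[0,0,0,0,0,0]]'
python3 -m jog '[[0,0,1.5,0,0,0],[0,0,0,0,0,0]]'
python3 -m jog '[[0,0,1,0,0,0],[0,0,0,0,0,0]]'
```

```text
time: 13.3
tool_pos: [501.6, 50.2, 20.0]
tcp_rot: [-3.141, 0.0, 1.315]
contact_force: [-0.9, 0.0, -0.1]
grip_width: 25.8
finger_force: 30.0
time: 13.5
tool_pos: [502.2, 50.2, 19.4]
tcp_rot: [3.141, -0.0, 1.315]
contact_force: [-0.3, 0.3, 3.4]
grip_width: 25.5
finger_force: 30.0
time: 13.7
tool_pos: [502.2, 50.2, 19.4]
tcp_rot: [3.141, -0.0, 1.315]
contact_force: [-4.0, -0.7, 14.7]
grip_width: 25.7
finger_force: 30.0
```

```bash
python3 -m jog '[[0,0,-1,0,0,0],[0,0,0,0,0,0],[0,0,0,0,0,0],[0,0,0,0,0,0],[0,0,3,0,0,0],[0,0,3,0,0,0],[0,0,0,0,0,0],[0,0,0,0,0,0]]' 60
python3 -m jog '[[0,0,0,0,0,0],[0,0,0,0,0,0],[0,0,0,0,0,0],[0,0,0,0,0,0],[0,0,0,0,0,0],[0,0,0,0,0,0],[0,0,0,0,0,0],[0,0,0,0,0,0]]' 10
```

```text
time: 14.5
tool_pos: [501.9, 50.2, 12.6]
tcp_rot: [-3.141, 0.0, 1.315]
contact_force: [0.5, 0.9, -0.0]
grip_width: 55.1
finger_force: 0.0
time: 15.3
tool_pos: [502.0, 50.2, 12.9]
tcp_rot: [3.141, -0.0, 1.315]
contact_force: [-0.5, 0.8, 0.7]
grip_width: 25.9
finger_force: 30.0
```

```bash
python3 -m jog '[[0,0,-10,0,0,0],[0,0,-30,0,0,0],[0,0,-40,0,0,0],[0,0,-40,0,0,0],[0,0,-15,0,0,0],[0,0,0,0,0,0]]'
python3 -m jog '[[-29,7.2,0,0,0,0],[-29,7.2,0,0,0,0],[-29,7.2,0,0,0,0],[-29,7.2,0,0,0,0],[-29,7.2,0,0,0,0],[-29,7.2,0,0,0,0],[-29,7.2,0,0,0,0],[-29,7.2,0,0,0,0],[-29,7.2,0,0,0,0],[-29,7.2,0,0,0,0],[-29,7.2,0,0,0,0],[-29,7.2,0,0,0,0]]'
python3 -m jog '[[0,0,0,0,0,0],[0,0,0,0,0,0],[0,0,0,0,0,0],[0,0,0,0,0,0]]'
```

```text
time: 15.9
tool_pos: [503.5, 50.1, 150.9]
tcp_rot: [3.136, -0.001, 1.315]
contact_force: [0.1, 0.0, -0.7]
grip_width: 25.6
finger_force: 30.0
time: 17.1
tool_pos: [496.6, -309.0, 146.2]
tcp_rot: [-3.139, -0.001, 1.315]
contact_force: [0.8, 0.7, -0.9]
grip_width: 25.7
finger_force: 30.0
time: 17.5
tool_pos: [497.4, -307.2, 147.5]
tcp_rot: [-3.141, -0.001, 1.316]
contact_force: [-0.1, -0.0, -0.0]
grip_width: 26.2
finger_force: 30.0
```

```bash
python3 -m jog '[[-1.8,0.6,15,0,0,0],[0,0,25,0,0,0],[0,0,12,0,0,0],[0,0,0,0,0,0],[0,0,0,0,0,0],[0,0,0,0,0,0]]'
python3 - <<'E'
from h import *
o=bot.get_obs(); print(o["tool_pos"],o["tcp_rot"])
im=bot.capture("wrist")[100:350,160:410,::-1]
cv2.imwrite("pics/w6.png",cv2.resize(im,(600,600),interpolation=cv2.INTER_CUBIC))
pose=(o["tool_pos"],o["tcp_rot"]); c=np.array([497.6,-309.1]); d=np.array([.254,.967]); e=np.array([.967,-.254])
for z,s in ((74,33),(74,-33),(74,41)): print(z,s,[((proj("wrist",np.r_[c+s*d+t*e,z],pose)-[160,100])*2.4).round().tolist() for t in (-25,25)])
c=pose[0][:2]; zb=pose[0][2]-13
for h,s in ((0,30),(46,30),(46,-30)): print("case",h,s,((proj("wrist",np.r_[c+s*d,zb+h],pose)-[160,100])*2.4).round().tolist())
E
```

```text
time: 18.1
tool_pos: [498.2, -310.5, 97.0]
tcp_rot: [3.14, 0.001, 1.315]
contact_force: [-0.3, -0.8, -0.0]
grip_width: 25.7
finger_force: 30.0
[ 498.22588908 -310.54957554   96.98628673] [3.13968325e+00 7.48362962e-04 1.31510411e+00]
74 33 [[188.0, 206.0], [398.0, 207.0]]
74 -33 [[200.0, 445.0], [385.0, 445.0]]
74 41 [[187.0, 174.0], [399.0, 174.0]]
case 0 30 [297.0, 235.0]
case 46 30 [300.0, 312.0]
case 46 -30 [298.0, 579.0]
```

View pics/w6.png

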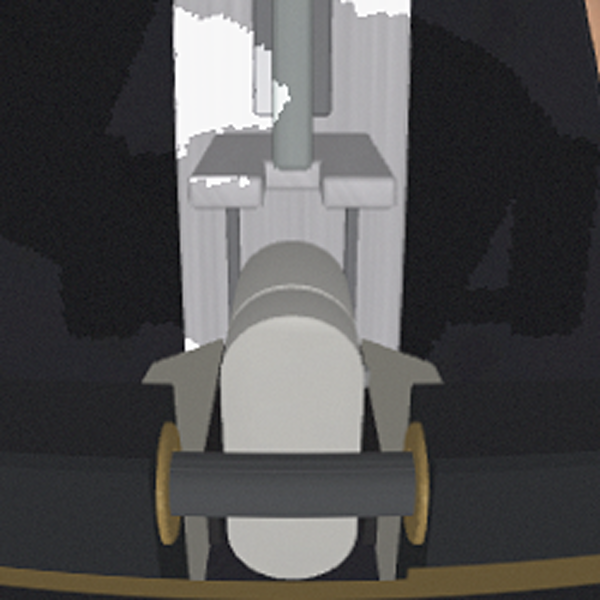

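The view matches prediction: the wall edge is at row 208, cols 188–397, and the case is centred between the walls at col 293. I'll apply a +1.2 mm shift and lower.

```bash
python3 -m jog '[[1.2,0,0,0,0,0],[0,0,5,0,0,0],[0,0,8,0,0,0],[0,0,10,0,0,0],[0,0,10,0,0,0],[0,0,10,0,0,0],[0,0,0,0,0,0]]'
python3 -m jog '[[0,0,10,0,0,0],[0,0,10,0,0,0],[0,0,7,0,0,0],[0,0,4,0,0,0],[0,0,0,0,0,0],[0,0,0,0,0,0]]'
```

```text
time: 18.85
tool_pos: [496.9, -308.4, 50.7]
tcp_rot: [-3.138, -0.002, 1.315]
contact_force: [-0.3, -0.0, 0.2]
grip_width: 26.2
finger_force: 30.0
time: 19.45
tool_pos: [498.0, -309.2, 21.9]
tcp_rot: [3.141, 0.0, 1.315]
contact_force: [-0.6, -0.4, -0.4]
grip_width: 25.7
finger_force: 30.0
```

Clean entry. Ease down to the floor.

```bash
python3 -m jog '[[0,0,1.5,0,0,0],[0,0,1.5,0,0,0],[0,0,0.7,0,0,0],[0,0,0,0,0,0],[0,0,0,0,0,0]]'
```

```text
time: 19.95
tool_pos: [497.9, -309.1, 18.2]
tcp_rot: [3.141, -0.0, 1.315]
contact_force: [0.6, 0.2, -0.4]
grip_width: 25.6
finger_force: 30.0
```

```bash
python3 -m jog '[[0,0,0.5,0,0,0],[0,0,0,0,0,0]]'
python3 -m jog '[[0,0,0,0,0,0],[0,0,0,0,0,0],[0,0,0,0,0,0],[0,0,0,0,0,0],[0,0,0,0,0,0],[0,0,0,0,0,0]]' 80
python3 -m jog '[[0,0,-15,0,0,0],[0,0,-30,0,0,0],[0,0,-40,0,0,0],[0,0,-40,0,0,0],[0,0,-40,0,0,0],[0,0,-20,0,0,0],[0,0,0,0,0,0],[0,0,0,0,0,0],[0,0,0,0,0,0]]'
python3 - <<'E'
from h import *
o=bot.get_obs(); print(o["tool_pos"],o["tcp_rot"]); pose=(o["tool_pos"],o["tcp_rot"])
im=bot.capture("wrist"); cv2.imwrite("pics/w7.png",im[0:240,150:410,::-1].repeat(2,0).repeat(2,1))
c=np.array([497.6,-309.1]); d=np.array([.254,.967]); e=np.array([.967,-.254])
f=lambda s,z: ((proj("wrist",np.r_[c+s*d,z],pose)-[150,0])*2).round().tolist()
print("knob head pred",f(157,106),"case top ends",f(30,51),f(-30,51),"walls",f(33,74),f(-33,74))
print("knob",(c+157*d))
E
```

```text
time: 20.15
tool_pos: [497.9, -309.2, 17.9]
tcp_rot: [3.141, 0.0, 1.315]
contact_force: [-0.3, 1.0, 2.6]
grip_width: 25.6
finger_force: 30.0
time: 20.75
tool_pos: [497.9, -309.1, 17.6]
tcp_rot: [-3.142, -0.0, 1.315]
contact_force: [0.7, 0.1, 0.3]
grip_width: 69.3
finger_force: 0.0
time: 21.65
tool_pos: [497.2, -308.5, 200.8]
tcp_rot: [-3.139, -0.001, 1.315]
contact_force: [0.5, 0.4, -0.6]
grip_width: 73.2
finger_force: 0.0
[ 497.1770536  -308.53575696  200.80112307] [-3.13871164e+00 -1.43320357e-03  1.31480627e+00]
knob head pred [269.0, 18.0] case top ends [267.0, 316.0] [267.0, 435.0] walls [268.0, 318.0] [267.0, 458.0]
knob [ 537.478 -157.281]
```

View pics/w7.png

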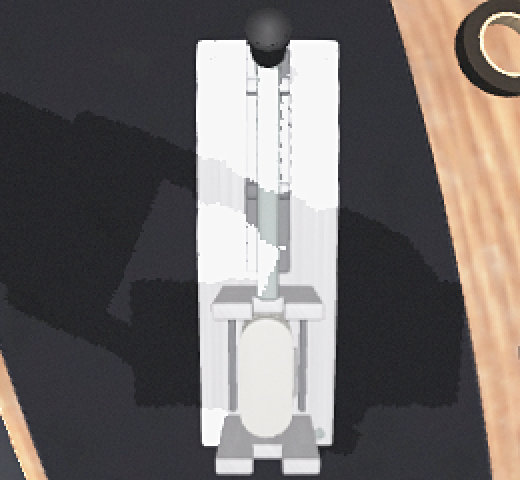

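The case sits in the bay at rows 317–437, let go. The knob head is at (268,31), about 4 mm nearer the bay than fully open, which fits the bolt's 0–4 mm rest play. Next I'll grasp the knob across dock x.

```bash
python3 -m jog '[[30.7,0.1,0,0,0,0],[30.7,0.1,0,0,0,0],[30.7,0.1,0,0,0,0],[30.7,0.1,0,0,0,0],[30.7,0.1,0,0,0,0],[0,0,0,0,0,0],[0,0,0,0,0,0],[0,0,0,0,0,0]]'
python3 - <<'E'
from h import *
o=bot.get_obs(); print(o["tool_pos"],o["tcp_rot"]); pose=(o["tool_pos"],o["tcp_rot"])
im=bot.capture("wrist"); g=im[120:240,200:360].max(2); cv2.imwrite("pics/w8.png",im[100:300,150:410,::-1].repeat(2,0).repeat(2,1))
r=bot.outline_of("bolt_knob","wrist")[:1]; print([(d["p"],d["pixel"]) for d in r])
d=np.array([.254,.967])
for s in (-4,0,4): print(s,((proj("wrist",np.r_[np.array([536.7,-160.2])+s*d,106],pose)-[150,100])*2).round())
E
```

```text
time: 22.5
tool_pos: [536.9, -161.5, 201.9]
tcp_rot: [-3.14, 0.0, 1.314]
contact_force: [-0.3, -1.2, 0.4]
grip_width: 73.4
finger_force: 0.0
[ 536.87005294 -161.47524473  201.91146477] [-3.14047362e+00  1.02683819e-04  1.31423349e+00]
[(0.73, [285.0, 220.4])]
-4 [265. 216.]
0 [265. 207.]
4 [265. 197.]
```

View pics/w8.png

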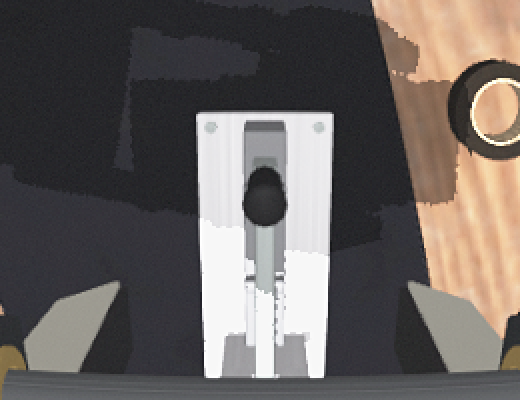

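The knob head is at (265,204), about 2 mm further along tool x than the TCP. I'll descend and close, giving the fingers enough time.

```bash
python3 -m jog '[[2,0,20,0,0,0],[0,0,40,0,0,0],[0,0,35,0,0,0],[0,0,20,0,0,0],[0,0,9,0,0,0],[0,0,3,0,0,0],[0,0,0,0,0,0],[0,0,0,0,0,0]]'
python3 -m jog '[[0,0,0,0,0,0],[0,0,0,0,0,0],[0,0,0,0,0,0],[0,0,0,0,0,0],[0,0,0,0,0,0],[0,0,0,0,0,0],[0,0,0,0,0,0],[0,0,0,0,0,0],[0,0,0,0,0,0],[0,0,0,0,0,0]]' 0
```

```text
time: 23.4
tool_pos: [538.5, -159.3, 76.8]
tcp_rot: [3.139, 0.0, 1.315]
contact_force: [0.8, -0.4, -0.6]
grip_width: 73.5
finger_force: 0.0
time: 24.4
tool_pos: [538.0, -158.9, 75.6]
tcp_rot: [3.141, -0.0, 1.315]
contact_force: [2.2, -0.0, -0.1]
grip_width: 17.5
finger_force: 30.0
```

```bash
python3 -m jog '[[0,0,-4,0,0,0],[0,0,-5,0,0,0],[0,0,-4,0,0,0],[0,0,0,0,0,0],[0,0,0,0,0,0]]'
```

```text
time: 24.9
tool_pos: [537.9, -158.9, 88.8]
tcp_rot: [3.141, -0.0, 1.315]
contact_force: [3.6, -0.2, -2.8]
grip_width: 17.4
finger_force: 30.0
```

The bolt is lifted, with 2.8 N of load on the tool. Now slide it across.

```bash
python3 -m jog '[[-8,0,0,0,0,0],[-12,0,0,0,0,0],[-12,0,0,0,0,0],[-12,0,0,0,0,0],[-12,0,0,0,0,0],[-11,0,0,0,0,0],[-6,0,0,0,0,0],[-4,0,0,0,0,0],[0,0,0,0,0,0],[0,0,0,0,0,0]]'
```

```text
time: 25.9
tool_pos: [518.3, -233.8, 88.6]
tcp_rot: [3.141, -0.0, 1.314]
contact_force: [5.3, 0.1, -3.2]
grip_width: 17.2
finger_force: 30.0
```

```bash
python3 -m jog '[[-1.2,0,0,0,0,0],[0,0,0,0,0,0]]'
python3 -m jog '[[0,0,5,0,0,0],[0,0,5,0,0,0],[0,0,2.5,0,0,0],[0,0,0,0,0,0],[0,0,0,0,0,0]]'
```

```text
time: 26.1
tool_pos: [518.2, -233.8, 88.5]
tcp_rot: [3.141, -0.002, 1.314]
contact_force: [6.3, 3.9, -2.6]
grip_width: 17.3
finger_force: 30.0
time: 26.6
tool_pos: [518.2, -233.9, 76.1]
tcp_rot: [3.141, -0.002, 1.315]
contact_force: [7.0, 3.0, -2.3]
grip_width: 17.2
finger_force: 30.0
```

The bolt is at its end stop and lowered. Release and retreat.

```bash
python3 -m jog '[[0,0,0,0,0,0],[0,0,0,0,0,0],[0,0,0,0,0,0],[0,0,0,0,0,0],[0,0,0,0,0,0],[0,0,0,0,0,0]]' 80
python3 -m jog '[[0,0,-20,0,0,0],[0,0,-40,0,0,0],[0,0,-40,0,0,0],[0,0,-30,0,0,0],[0,0,0,0,0,0],[0,0,0,0,0,0],[0,0,0,0,0,0]]'
python3 - <<'E'
from h import *
o=bot.get_obs(); pose=(o["tool_pos"],o["tcp_rot"]); print(pose)
im=bot.capture("wrist"); cv2.imwrite("pics/w9.png",im[60:340,130:430,::-1].repeat(2,0).repeat(2,1))
c=np.array([497.6,-309.1]); d=np.array([.254,.967])
f=lambda s,z: ((proj("wrist",np.r_[c+s*d,z],pose)-[130,60])*2).round().tolist()
print("knob down/up",f(77,106),f(77,118),"bar end z66",f(-37,66),"case",f(30,51),f(-30,51))
E
```

```text
time: 27.2
tool_pos: [517.8, -234.5, 76.1]
tcp_rot: [-3.141, -0.0, 1.315]
contact_force: [0.6, 0.3, -0.1]
grip_width: 60.7
finger_force: 0.0
time: 27.9
tool_pos: [517.2, -234.1, 204.7]
tcp_rot: [-3.139, -0.001, 1.315]
contact_force: [0.1, 0.2, 0.6]
grip_width: 73.4
finger_force: 0.0
(array([ 517.21595842, -234.05211348,  204.70891687]), array([-3.13908512e+00, -8.46015338e-04,  1.31479147e+00]))
knob down/up [307.0, 289.0] [307.0, 298.0] bar end z66 [306.0, 469.0] case [306.0, 344.0] [306.0, 444.0]
```

View pics/w9.png

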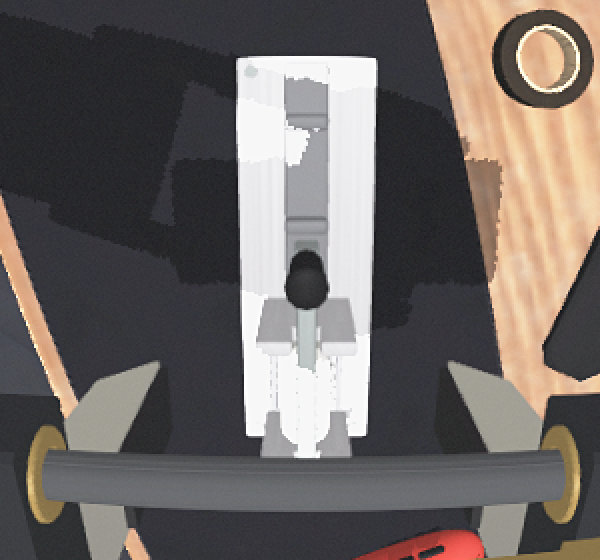

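The knob is at (306,286), close to the predicted "down and home" position. Its foot sits behind the second bump, and the bar lies over the upright case. Handing in.

```bash
python3 -c "
from plant import bot
print(bot.close_job())"
```

```text
the job is handed in; nothing more can be done
None
```

The job is handed in, with no verdict returned: the last pictures show the case upright in the bay with the bolt home and down over it, the arm clear and the bystanders never approached. One extra step: the first broad-face grip caught too high, so I set the case back on the desk and re-gripped it before docking.

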